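Load and lock the spindle cradle

ROBOT

A 6-joint arm with a two-finger parallel gripper is mounted at the origin on the work surface; the furniture and walls round the work are solid. World frame = base frame: x ahead of the robot, y to its left, z up, the work surface at z = 0. Lengths are in m, angles in rad, forces in N, time in s.
With the tool pointing down it reaches from about 0.375 to 0.925 m from the base axis. Payload 5.7 kg.
Tool frame: the origin (TCP) lies on the front face of the gripper's body, between the roots of the fingers; the fingertips stand 80 mm ahead of it and the grasp point (between the pads) lies 61 mm ahead of it (arm.grip_depth is the distance from the TCP to the grasp point, in m); z points along the fingers, y is the line along which they close (so a half turn about z gives the same grasp; the last joint's range is limited). The gripper opens to 88 mm and grips with 3 to 60 N. Pads are 20 mm wide; open, the fingers measure 115 mm over their backs; the gripper's body (75 mm by 178 mm) begins 61 mm behind the grasp point.
Start: joints at [-1.316, 0.359, 1.51, -0, 1.272, -0.115], TCP at [0.217, -0.559, 0.303] pointing down, gripper open.
Joint ranges: [-2.97, 2.97], [-1.01, 2.36], [0.21, 2.38], [-0.96, 4.11], [0.2, 2.71], [-2.98, 2.98]. Speed limits (rad/s): [2.39, 2.39, 3.14, 3.14, 3.14, 3.14].

INTERFACE

Orientations are given as a unit quaternion [x, y, z, w].
In Python, from plant import monitor, cams, order, arm gives the robot as it stands.
- The arm moves only by the tool apply_moves, never from a script. Its arguments are lists of equal length, an entry for each row: "offset": the shift along the tool's x, y, z each as a share of 0.3 m, from -1 to 1, a list of three; "dr": the turn, a rotation vector about the tool's x, y, z each as a share of 30 degrees, from -1 to 1, a list of three; "jaw": the opening, from 0 (shut) to 1 (fully open). A call has 1 to 10 rows; each row shifts and turns the commanded pose from where the row before left it, along the tool's axes as they then stand; what a row does not reach is not made up. A row lasts 1/10 s, in which the tool goes at most 50 mm and 8.59 degrees, less where a joint would pass 70% of its speed; a pose out of reach is approached as far as the arm can. A call with a number of a shift or a turn outside -1 to 1 is refused whole. A call with a gripper value outside its range is refused whole. The fingers move at their own pace and stop on an object; the grip force is fixed at half the most. Time passes only in rows, so rows that do not move let the fingers close. It gives the time, the measured TCP pose, the force, the opening and the grip force at its end, in the units of the state.
- monitor.get_state(): the state, without advancing time (a new reading comes with each control period).
- cams.camera(name): name is "scene" or "top" or "wrist"; returns a dict with "img" (480x640x3 uint8, red, green, blue), "depth" (480x640 float32, m along the optical axis (not along the pixel's ray), 0 where there is no reading), "vfov" (degrees; the focal length in pixels is half the picture's height over the tangent of half this angle, whatever the lens; pixels are square), "cx", "cy" (the principal point, pixels), "dist" ([k1, k2, p1, p2, k3] as OpenCV has them; the pictures are not rectified), "cam_to_world" (4x4, takes a point from camera to world coordinates). Camera axes: x right, y up, looking along -z (the intrinsics and any distortion apply to the point x, -y, -z); pixel columns grow to the right and rows downward; lengths in m; the calibration is good to about 2 mm. A picture is of the moment at which its call begins.
- order.job_done(): hands the job in; it is judged then, once.
The state is a dict: "clock": time; "joint_positions": joint angles; "qd": joint speeds; "joint_efforts": joint torques, N m; "tcp_pos": TCP position; "eef_rot": TCP orientation; "force": force on the tool from outside, world axes, zero at the start; "ft_torque": the same for the moment, N m; "gripper_width": finger opening in m; "finger_force": force on a finger pad.
Only numpy, scipy, OpenCV 4.12 (cv2) and the standard library are available. Lean on these libraries where they do the work, as an engineer would, in place of code of your own. Each camera call takes 0.05 s, during which the arm holds its last target. There are 200 camera calls.

TASK

Clamp all the turned wooden blanks that lie about the bench in the spindle cradle. The cradle's tailstock is locked too far forward: turn its clamp knob to free it, draw the tailstock back, and lay each blank in a pair of V saddles of its own (any of the three lanes). Then slide the tailstock up until every blank is held snugly end to end between the head plate and the tailstock, and turn the knob tight again, without disturbing the other things on the bench.

Things in the scene. Friction and masses are not known exactly. Their poses are not given: they have to be found in the camera images.
- cradle: The cradle, fixed: plywood base 264 x 186 x 10 mm. Origin on the bench under the middle of the blanks' final place; x runs along the lanes from head plate to tailstock (roughly towards the robot), z up. Head plate: 64 mm high wall at x = -94 to -76 mm, with a 20 mm steel disc per lane that stops the blanks at x = -70 mm.
- lane0 (a point): Centre of a properly held blank in the lane at cradle y = -64 mm, 42.4 mm above the bench; axes as the cradle's. Its two saddles, at cradle x = -40 and +40 mm, are 10 mm thick, tops 42 mm high, with 90 degree V notches 37 mm wide at the mouth; between the saddles only the 10 mm base is below.
- lane1 (a point): Centre of a properly held blank in the lane at cradle y = 0 mm, 42.4 mm above the bench; axes as the cradle's. Its two saddles, at cradle x = -40 and +40 mm, are 10 mm thick, tops 42 mm high, with 90 degree V notches 37 mm wide at the mouth; between the saddles only the 10 mm base is below.
- lane2 (a point): Centre of a properly held blank in the lane at cradle y = 64 mm, 42.4 mm above the bench; axes as the cradle's. Its two saddles, at cradle x = -40 and +40 mm, are 10 mm thick, tops 42 mm high, with 90 degree V notches 37 mm wide at the mouth; between the saddles only the 10 mm base is below.
- tail (a joint): Tailstock position in m, 0 to 0.064; grows as it is drawn back from the head plate. Gap between head and tail discs = 0.110 + this, so 0.030 just holds the 140 mm blanks. Slides with about 2.5 N friction when the clamp is free; a tight clamp holds some 15 N. Starts locked at 0.006 to 0.022. Aluminium block 50 mm long, 166 mm wide, top 58 mm above the bench, discs 6 mm out of its front.
- tail_handle (a point): Middle of the tailstock's handle: an upright dark wooden fin on top of the block, 14 mm thick along the cradle's x, 50 mm wide across it, from 58 to 100 mm above the bench; this point is at 80 mm. Moves with the tailstock; axes as the cradle's. Pinch the fin or push its flat face to slide the tailstock.
- clamp (a joint): Clamp knob angle in rad, 0 to 1.4 (stops); grows clockwise seen from above. Below 0.5 the clamp is free, from there the tailstock is braked ever harder, above 1.1 it is tight. Takes about 0.2 N m to turn and stays where it is left. Starts at 1.15 to 1.35.
- clamp_grip (a point): Grip point on the vertical axis of the clamp knob, 82 mm above the bench: a black wing, an upright bar 48 mm long, 12 mm thick, from 67 to 95 mm above the bench, on the tailstock's top, 90 mm from the handle towards cradle -y. Moves with tailstock and knob; x lies along the wing (along the cradle's x when the angle is 0), z up.
- blank0_c (a point): Centre of a turned wooden blank, 140 mm long, about 80 g, at first flat on the bench (this point 14 mm up): in the middle a square block 28 x 28 mm, 36 mm long, on both sides a round 26 mm end, 52 mm long. x runs along it; both ends are alike. In the saddles it rests on its round ends, this point 42 mm above the bench. May be absent.
- blank1_c (a point): Centre of a turned wooden blank, 140 mm long, about 80 g, at first flat on the bench (this point 14 mm up): in the middle a square block 28 x 28 mm, 36 mm long, on both sides a round 26 mm end, 52 mm long. x runs along it; both ends are alike. In the saddles it rests on its round ends, this point 42 mm above the bench. May be absent.
- blank2_c (a point): Centre of a turned wooden blank, 140 mm long, about 80 g, at first flat on the bench (this point 14 mm up): in the middle a square block 28 x 28 mm, 36 mm long, on both sides a round 26 mm end, 52 mm long. x runs along it; both ends are alike. In the saddles it rests on its round ends, this point 42 mm above the bench. May be absent.
- padlock: Bystander: a brass padlock, 61 x 40 x 17 mm, lying at the back. Leave it alone.
- jar: Bystander: a clear jar of screws with a green lid, 62 mm across, 88 mm high. Leave it alone.
- pliers: Bystander: pliers with red handles, 131 mm long, lying on the right. Leave it alone.

How it is judged:
By the outcome, as a careful person would: the job done as asked, in the order asked, and still so for the second after the job is handed in, with the robot touching nothing.
Of blank0, blank1, blank2 only 2 to 3 are there at a start; the rules pass over those that are not, and their reading is None.
At some moment in a run one of blank0, blank1, blank2 may be knocked a few centimetres aside while the robot is not near it.
Once in a run the grip may slacken for a moment while it holds something.
It also fails if it takes over 200 s, if anything falls off the work surface, if the arm or the gripper's body presses on something with over 40 N, if the wrist force passes 120 N, or if a joint passes its speed limit or range.

## Working session

There is one attempt and no reset: what is moved stays moved. The work goes in short steps, Python scripts to look and compute and a tool call to move; the robot and the scene stay as the last step left them, time stands still between calls to the robot, and variables do not carry over. Pictures are saved under pics/ and viewed, at most 14 in all, crops included, and the job is handed in when it is done.

Besides the shell and the picture viewer there is one more tool, called after "Call:" as a command line: name --argument value ..., lists and objects as JSON in quotes. apply_moves: Moves the arm, as the interface text tells. Shift numbers are shares of 0.3 m and turn numbers shares of 30 degrees, none past 1 either way. Its arguments: {"type":"object","properties":{"offset":{"type":"array","items":{"type":"array","items":{"type":"number","minimum":-1,"maximum":1}}},"dr":{"type":"array","items":{"type":"array","items":{"type":"number","minimum":-1,"maximum":1}}},"jaw":{"type":"array","items":{"type":"number"}}},"required":["offset","dr","jaw"]}

```bash
ls; mkdir -p pics; python3 - <<'E'
from plant import monitor,cams
import cv2,numpy as np
s=monitor.get_state();print(s)
for n in("scene","top"):
    c=cams.camera(n);cv2.imwrite(f"pics/{n}0.png",c["img"][:,:,::-1]);np.savez(f"{n}0.npz",**c)
    print(n,c["vfov"],c["cx"],c["cy"],c["dist"],c["cam_to_world"])
E
```

```text
pics
{'clock': 0.0, 'joint_positions': array([-1.31609736e+00,  3.59533170e-01,  1.51141722e+00, -2.70375499e-05,
        1.27248328e+00, -1.15066530e-01]), 'qd': array([ 0.00031164,  0.00078181,  0.00133846, -0.00127824, -0.00023249,
       -0.0004434 ]), 'joint_efforts': array([ 6.21731215e-04, -5.15369153e+01, -2.70727408e+01,  6.75778161e-02,
        3.52049188e-02, -1.36850463e-04]), 'tcp_pos': array([ 0.21670666, -0.55892449,  0.30179847]), 'eef_rot': array([ 9.82956662e-01,  1.83835122e-01, -7.71008831e-05, -9.17366105e-04]), 'force': array([ 0.22604238, -0.01475945, -0.24602603]), 'ft_torque': array([-0.02804891, -0.00214707,  0.02710029]), 'finger_force': 0.0, 'gripper_width': 0.08788144428113846}
scene 50.68917335141484 321.11967050069967 244.43416177040075 [-0.00113013  0.          0.          0.          0.        ] [[-0.79680891  0.46086178 -0.39077101  0.08807029]
 [-0.60421807 -0.6120252   0.51024081  0.52510967]
 [-0.00401121  0.64267533  0.76612815  0.99229197]
 [ 0.          0.          0.          1.        ]]
top 49.024320444144635 318.23647612946473 245.3106331987445 [0.03945499 0.         0.         0.         0.        ] [[ 0.02860154  0.98804343 -0.1514996   0.35618556]
 [-0.99950111  0.03029994  0.00891344 -0.0560403 ]
 [ 0.0133973   0.15116908  0.98841713  1.22421861]
 [ 0.          0.          0.          1.        ]]
```

View pics/top0.png

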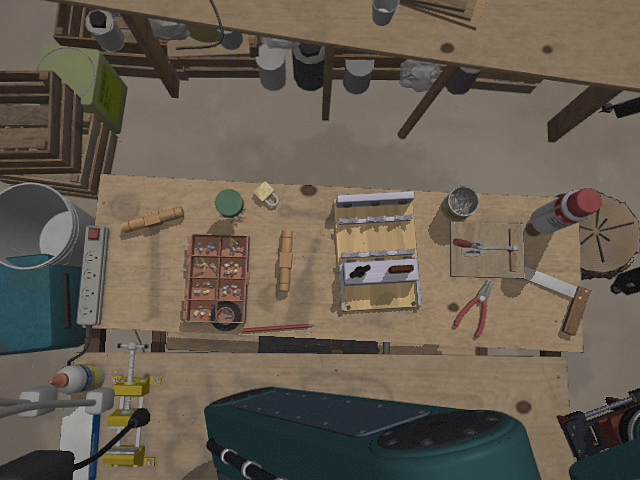

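View pics/scene0.png

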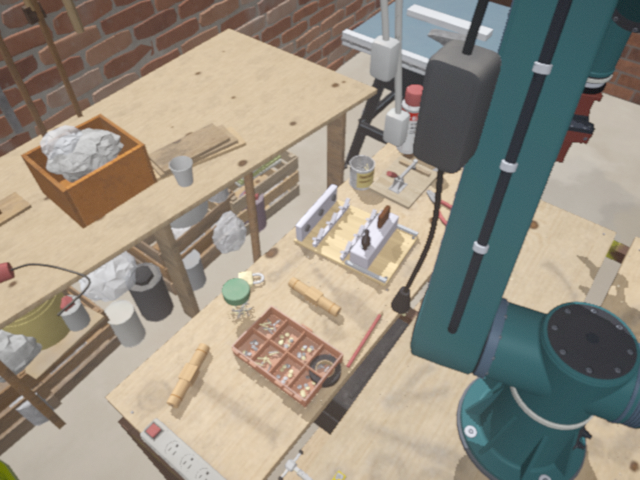

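The top view shows two blanks at about (153,221) and (286,262). The cradle spans (335..420, 195..310), with the knob at (360,271), the handle at (400,268) and the head plate along row 199. No third blank is visible.

```bash
cat > h.py <<'E'
import numpy as np,cv2
from plant import monitor,cams
from scipy.spatial.transform import Rotation as R
def cloud(c):
    h,w=c["depth"].shape;f=h/2/np.tan(np.radians(c["vfov"])/2)
    K=np.array([[f,0,c["cx"]],[0,f,c["cy"]],[0,0,1.]])
    v,u=np.mgrid[:h,:w];p=np.stack([u,v],-1).reshape(-1,1,2).astype(np.float64)
    n=cv2.undistortPoints(p,K,np.array(c["dist"])).reshape(h,w,2);d=c["depth"]
    P=np.stack([n[...,0]*d,-n[...,1]*d,-d],-1).astype(float);T=np.array(c["cam_to_world"])
    return P@T[:3,:3].T+T[:3,3]
def rect(P,m):
    r=cv2.minAreaRect((P[m][:,:2]*1000).astype(np.float32));return [np.round(x,1) for x in r]
E
python3 - <<'E'
from h import *
c=dict(np.load("top0.npz"));P=cloud(c);I=c["img"].astype(int);z=P[...,2]
def box(a,b,x,y):
    m=np.zeros(z.shape,bool);m[y:b+0 if 0 else y,0:0]=0;return m
def bx(u0,u1,v0,v1):
    m=np.zeros(z.shape,bool);m[v0:v1,u0:u1]=1;return m
print("bench z",np.median(z[bx(300,325,280,300)]))
for n,b in(("A",bx(112,192,200,240)),("B",bx(270,300,222,300))):
    m=b&(z>.012)&(z<.04);print(n,m.sum(),rect(P,m),P[m].mean(0))
cr=bx(325,430,180,320)
print("head",rect(P,cr&(z>.058)&(z<.07)&bx(325,430,180,215)))
t=bx(325,430,250,300)
print("block",rect(P,t&(z>.052)&(z<.062)))
print("knob",rect(P,bx(340,378,250,290)&(z>.085)), "handle",rect(P,bx(380,425,250,290)&(z>.09)))
print("base",rect(P,cr&(z>.006)&(z<.015)))
# saddles ridge
print("sad1",rect(P,bx(325,430,212,224)&(z>.036)&(z<.05)),"sad2",rect(P,bx(325,430,245,262)&(z>.036)&(z<.046)))
# any other tallish things
for n,b in(("jar",bx(210,248,185,222)),("padlock",bx(250,285,178,212))): 
    m=b&(z>.008);print(n,rect(P,m),P[m][:,2].max())
for u,v in((190,237),(246,237),(183,322),(240,322),(306,327),(96,180),(85,325),(170,260),(460,200),(480,245)): print(u,v,P[v,u].round(3))
E
```

```text
bench z -0.00020281903852703564
A 740 [array([589.8, 302.1]), array([164.3,  77.5]), np.float64(84.3)] [0.58798361 0.31529851 0.02537936]
B 695 [array([504.1,   8. ]), array([138.9,  27.9]), np.float64(0.3)] [0.50302284 0.00733308 0.02581025]
head [array([ 646.4, -193.4]), array([ 25. , 175.9]), np.float64(5.4)]
block [array([ 483.6, -207.7]), array([ 55.4, 165.7]), np.float64(5.5)]
knob [array([ 428.9, -111. ]), array([ 22.6, 181. ]), np.float64(45.8)] handle [array([ 432.8, -158.1]), array([ 30. , 253.6]), np.float64(30.1)]
base [array([ 529.4, -204. ]), array([309.6, 245.1]), np.float64(0.1)]
sad1 [array([ 604.7, -197.4]), array([ 10.8, 171.3]), np.float64(5.1)] sad2 [array([ 519.4, -204.8]), array([ 22.2, 171.6]), np.float64(5.7)]
jar [array([493.7,  59.1]), array([353.7,  59.7]), np.float64(30.4)] 1.2242186135107311
padlock [array([525.9,  -2.1]), array([353.1,  47.1]), np.float64(25.2)] 1.2242186135107311
190 237 [0.549 0.226 0.035]
246 237 [0.556 0.102 0.012]
183 322 [ 0.357  0.238 -0.004]
240 322 [0.36  0.103 0.035]
306 327 [ 0.353 -0.044  0.005]
96 180 [ 0.905  0.813 -0.825]
85 325 [0.345 0.447 0.022]
170 260 [0.498 0.276 0.002]
460 200 [ 0.652 -0.389  0.048]
480 245 [ 0.554 -0.443  0.014]
```

```bash
cat >> h.py <<'E'
def bx(u0,u1,v0,v1,s=(480,640)):
    m=np.zeros(s,bool);m[v0:v1,u0:u1]=1;return m
def plan(xyz,xdir):
    """xyz: grasp-point target; xdir: deg of tool x in the world (mod 180). Prints turn about tool z then shift in tool axes"""
    s=monitor.get_state();Rm=R.from_quat(s["eef_rot"]).as_matrix()
    yaw=np.degrees(np.arctan2(Rm[1,0],Rm[0,0]));d=(xdir-yaw+90)%180-90
    x=yaw+d;c,sn=np.cos(np.radians(x)),np.sin(np.radians(x))
    T=np.array([[c,sn,0],[sn,-c,0],[0,0,-1]]).T
    tcp=np.array(xyz)+[0,0,.061];sh=(tcp-s["tcp_pos"])@T
    tilt=np.degrees(np.arccos(-Rm[2,2]))
    print(f"t={s['clock']:.1f} grasp {(s['tcp_pos']-[0,0,.061]).round(4)} yaw {yaw:.2f} tilt {tilt:.2f} q6 {s['joint_positions'][5]:.2f} w {s['gripper_width']:.4f} F {np.round(s['force'],1)}")
    print(f"turn z share {-d/30:.3f} (rows {abs(d)/8.59:.1f}); shift share {(sh/.3).round(4)} (rows {np.linalg.norm(sh)/.05:.1f})")
O=np.array([.565,-.2012]);A=np.radians(5.3)
CX=np.array([-np.cos(A),-np.sin(A)]);CY=np.array([np.sin(A),-np.cos(A)])
def cw(x,y): return O+x*CX+y*CY
def wc(p): d=np.array(p)[:2]-O;return np.array([d@CX,d@CY])
E
python3 - <<'E'
from h import *
c=dict(np.load("top0.npz"));P=cloud(c);z=P[...,2];ok=(c["depth"]>0)&(z<.2)
def big(m):
    n,l,s,_=cv2.connectedComponentsWithStats(m.astype(np.uint8));return l==1+np.argmax(s[1:,4])
m=big(bx(112,187,200,234)&ok&(z>.013)&(z<.04));print("A",m.sum(),rect(P,m),P[m][:,2].max())
for n,b,h in(("knob",bx(340,378,250,290),.085),("handle",bx(378,425,250,290),.09),("jar",bx(205,252,180,225),.01),("pad",bx(250,285,178,212),.008)):
    m=big(b&ok&(z>h));r=rect(P,m);print(n,m.sum(),r,P[m].max(0).round(3),"cradle",wc(np.array(r[0])/1000).round(4))
plan([*cw(.07,-.045),.25],0)
E
```

```text
A 717 [array([590.3, 318.1]), array([ 28.5, 138.1]), np.float64(17.9)] 0.03398706804211438
knob 152 [array([ 476.8, -159. ]), array([21.6, 46.3]), np.float64(41.6)] [ 0.49  -0.137  0.099] cradle [ 0.0839 -0.0502]
handle 156 [array([ 484.6, -247.2]), array([14.3, 49.5]), np.float64(5.6)] [ 0.492 -0.222  0.106] cradle [0.0843 0.0384]
jar 684 [array([620.1, 133.1]), array([60.3, 59.6]), np.float64(28.8)] [0.651 0.164 0.096] cradle [-0.0857 -0.3278]
pad 298 [array([657.1,  55.8]), array([60.2, 39.5]), np.float64(45.1)] [0.689 0.088 0.022] cradle [-0.1154 -0.2474]
t=0.1 grasp [ 0.2167 -0.559   0.2409] yaw 21.19 tilt 0.10 q6 -0.12 w 0.0873 F [-0.6 -0.8 -0.1]
turn z share 0.706 (rows 2.5); shift share [ 0.9147 -1.3203 -0.0304] (rows 9.6)
```

```bash
python3 -c "
from h import *
plan([.478,-.158,.22],-60)"
```

```text
t=0.1 grasp [ 0.2167 -0.559   0.2409] yaw 21.19 tilt 0.10 q6 -0.12 w 0.0873 F [-0.6 -0.8 -0.1]
turn z share 2.706 (rows 9.5); shift share [-0.722  -1.4225  0.0696] (rows 9.6)
```

Call:
apply_moves --offset '[[0,0,0],[0,0,0],[0,0,0],[0,0,0],[0,0,0],[0,0,0],[0,0,0],[0,0,0],[0,0,0],[0,0,0]]' --dr '[[0,0,0.27],[0,0,0.27],[0,0,0.27],[0,0,0.27],[0,0,0.27],[0,0,0.27],[0,0,0.27],[0,0,0.27],[0,0,0.27],[0,0,0.27]]' --jaw '[1,1,1,1,1,1,1,1,1,1]'

```text
clock: 1.1
tcp_pos: [0.2168, -0.5591, 0.3022]
eef_rot: [0.865, -0.501, -0.0, -0.0]
force: [0.4, -0.1, 0.2]
gripper_width: 0.0882
finger_force: 0.0
```

Call:
apply_moves --offset '[[-0.0722,-0.1423,0.007],[-0.0722,-0.1423,0.007],[-0.0722,-0.1423,0.007],[-0.0722,-0.1423,0.007],[-0.0722,-0.1423,0.007],[-0.0722,-0.1423,0.007],[-0.0722,-0.1423,0.007],[-0.0722,-0.1423,0.007],[-0.0722,-0.1423,0.007],[-0.0722,-0.1423,0.007]]' --dr '[[0,0,0],[0,0,0],[0,0,0],[0,0,0],[0,0,0],[0,0,0],[0,0,0],[0,0,0],[0,0,0],[0,0,0]]' --jaw '[1,1,1,1,1,1,1,1,1,1]'

```text
clock: 2.1
tcp_pos: [0.4775, -0.1556, 0.2815]
eef_rot: [0.867, -0.499, -0.0, -0.0]
force: [0.4, -0.1, -0.3]
gripper_width: 0.0877
finger_force: 0.0
```

```bash
python3 - <<'E'
from h import *
c=cams.camera("wrist");cv2.imwrite("pics/w1.png",c["img"][:,:,::-1]);np.savez("w1.npz",**c)
plan([.478,-.158,.22],-60);print(c["cam_to_world"])
P=cloud(c);z=P[...,2];m=(c["depth"]>0)&(z>.075)&(z<.12)
n,l,s,_=cv2.connectedComponentsWithStats(m.astype(np.uint8))
for i in range(1,n):
    if s[i,4]>200: r=rect(P,l==i);print(s[i],r,P[l==i][:,2].max(),wc(np.array(r[0])/1000))
E
```

```text
t=2.1 grasp [ 0.4805 -0.1501  0.2203] yaw -59.67 tilt 0.29 q6 2.17 w 0.0879 F [ 3.5  4.1 -0.6]
turn z share 0.011 (rows 0.0); shift share [0.0185 0.0203 0.0008] (rows 0.2)
[[-8.64265742e-01  4.79413261e-01  1.52340577e-01  5.20135670e-01]
 [-5.03035327e-01 -8.23419978e-01 -2.62554755e-01 -2.28283528e-01]
 [-4.31956433e-04 -3.03549772e-01  9.52815485e-01  3.63869856e-01]
 [ 0.00000000e+00  0.00000000e+00  0.00000000e+00  1.00000000e+00]]
[ 350   81   52   77 1891] [array([ 486.1, -247.5]), array([14.7, 50.2]), np.float64(5.1)] 0.10350342122769957 [0.08283944 0.03881401]
[ 302  200   32   67 1357] [array([ 478.8, -158.2]), array([23.3, 46.2]), np.float64(44.3)] 0.09737921269022559 [ 0.08185953 -0.05077851]
```

View pics/w1.png

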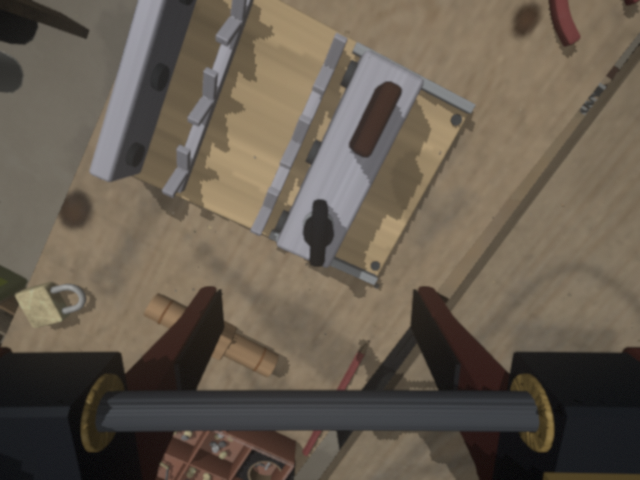

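The wrist view shows the wing upright in the image from (319,203) to (318,264), so it lies at world yaw of about -60°. The handle is at (376,119).

Call:
apply_moves --offset '[[0,0,0],[0,0,0],[0,0,0]]' --dr '[[0,0,0],[0,0,0],[0,0,0]]' --jaw '[0.5,0.5,0.5]'

```text
clock: 2.45
tcp_pos: [0.4763, -0.1586, 0.2816]
eef_rot: [0.867, -0.499, -0.0, 0.0]
force: [0.1, 0.6, 0.5]
gripper_width: 0.067
finger_force: 0.0
```

```bash
python3 -c "
from h import *
plan([.4788,-.1582,.083],-60)"
```

```text
t=2.5 grasp [ 0.4763 -0.1586  0.2206] yaw -59.89 tilt 0.03 q6 2.16 w 0.0670 F [0.1 0.6 0.5]
turn z share 0.004 (rows 0.0); shift share [ 0.0032 -0.0078  0.4585] (rows 2.8)
```

Call:
apply_moves --offset '[[0.003,-0.008,0.06],[0,0,0.06],[0,0,0.06],[0,0,0.06],[0,0,0.06],[0,0,0.06],[0,0,0.06],[0,0,0.0385],[0,0,0],[0,0,0]]' --dr '[[0,0,0],[0,0,0],[0,0,0],[0,0,0],[0,0,0],[0,0,0],[0,0,0],[0,0,0],[0,0,0],[0,0,0]]' --jaw '[0.5,0.5,0.5,0.5,0.5,0.5,0.5,0.5,0.5,0.5]'

```text
clock: 3.45
tcp_pos: [0.4793, -0.1578, 0.1443]
eef_rot: [0.867, -0.499, -0.0, -0.0]
force: [0.4, 0.6, 1.0]
gripper_width: 0.044
finger_force: 0.0
```

Call:
apply_moves --offset '[[0,0,0],[0,0,0],[0,0,0],[0,0,0],[0,0,0],[0,0,0],[0,0,0],[0,0,0]]' --dr '[[0,0,0],[0,0,0],[0,0,0],[0,0,0],[0,0,0],[0,0,0],[0,0,0],[0,0,0]]' --jaw '[0,0,0,0,0,0,0,0]'

```text
clock: 4.25
tcp_pos: [0.4783, -0.1579, 0.1445]
eef_rot: [0.867, -0.498, -0.001, 0.001]
force: [-5.5, -6.8, 5.1]
gripper_width: 0.0161
finger_force: 30.0
```

Call:
apply_moves --offset '[[0,0,0],[0,0,0],[0,0,0],[0,0,0],[0,0,0],[0,0,0],[0,0,0],[0,0,0],[0,0,0],[0,0,0]]' --dr '[[0,0,-0.2],[0,0,-0.2],[0,0,-0.2],[0,0,-0.2],[0,0,-0.2],[0,0,-0.2],[0,0,-0.2],[0,0,-0.2],[0,0,-0.2],[0,0,-0.2]]' --jaw '[0,0,0,0,0,0,0,0,0,0]'

```text
clock: 5.25
tcp_pos: [0.4793, -0.1576, 0.1445]
eef_rot: [1.0, 0.004, -0.0, 0.001]
force: [-2.3, -3.7, 0.8]
gripper_width: 0.0161
finger_force: 30.0
```

```bash
python3 - <<'E'
from h import *
plan([.4788,-.1582,.083],0);s=monitor.get_state();print(s["ft_torque"],s["finger_force"])
E
```

```text
t=5.2 grasp [ 0.4793 -0.1576  0.0835] yaw 0.46 tilt 0.06 q6 1.11 w 0.0161 F [-2.3 -3.7  0.8]
turn z share 0.015 (rows 0.1); shift share [-0.0017  0.0019  0.0017] (rows 0.0)
[-0.58221366  0.43483199 -0.16570951] 29.999471604824066
```

Call:
apply_moves --offset '[[-0.0166,0.0014,0],[-0.0166,0.0014,0],[-0.0166,0.0014,0],[-0.0166,0.0014,0],[-0.0166,0.0014,0],[-0.0166,0.0014,0],[-0.0166,0.0014,0],[-0.0166,0.0014,0],[0,0,0],[0,0,0]]' --dr '[[0,0,0],[0,0,0],[0,0,0],[0,0,0],[0,0,0],[0,0,0],[0,0,0],[0,0,0],[0,0,0],[0,0,0]]' --jaw '[0,0,0,0,0,0,0,0,0,0]'

```text
clock: 6.25
tcp_pos: [0.439, -0.1611, 0.1444]
eef_rot: [1.0, 0.002, -0.0, 0.0]
force: [0.8, -4.8, 7.3]
gripper_width: 0.0159
finger_force: 30.0
```

Call:
apply_moves --offset '[[0,0,0],[0,0,0],[0,0,0],[0,0,-0.05],[0,0,-0.1],[0,0,-0.1],[0,0,-0.1],[0,0,-0.1],[0,0,-0.1],[0,0,0]]' --dr '[[0,0,0],[0,0,0],[0,0,0],[0,0,0],[0,0,0],[0,0,0],[0,0,0],[0,0,0],[0,0,0],[0,0,0]]' --jaw '[0.5,0.5,0.5,0.5,0.5,0.5,0.5,0.5,0.5,0.5]'

```text
clock: 7.25
tcp_pos: [0.4408, -0.161, 0.3122]
eef_rot: [1.0, 0.002, 0.002, 0.001]
force: [-0.3, -0.5, -0.1]
gripper_width: 0.0442
finger_force: 0.0
```

```bash
python3 - <<'E'
from h import *
c=cams.camera("top");cv2.imwrite("pics/t2.png",cv2.resize(c["img"][150:350,250:500,::-1],None,fx=3,fy=3,interpolation=2))
P=cloud(c);z=P[...,2];ok=(c["depth"]>0)&(z<.2)
c=cams.camera("wrist");cv2.imwrite("pics/w2.png",c["img"][:,:,::-1]);np.savez("w2.npz",**c)
plan([.504,.008,.2],0);print(c["cam_to_world"][:3,3])
E
```

```text
t=7.3 grasp [ 0.4392 -0.1602  0.2479] yaw 0.20 tilt 0.04 q6 1.07 w 0.0441 F [-1.  -0.   0.7]
turn z share 0.007 (rows 0.0); shift share [ 0.2161 -0.5606  0.1596] (rows 3.7)
[ 0.52394164 -0.16056936  0.39289103]
```

View pics/w2.png

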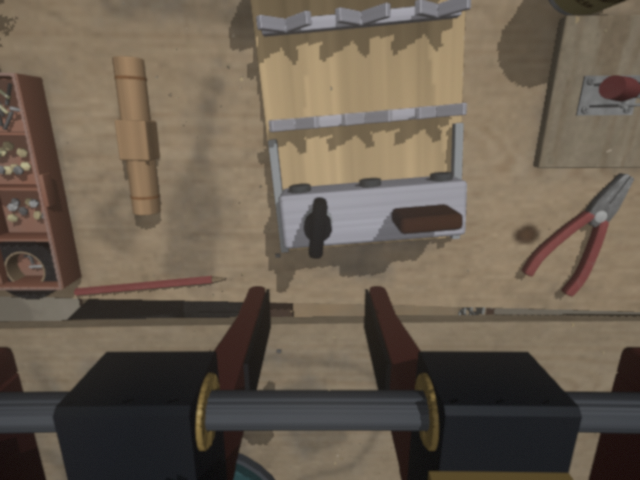

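The tailstock is now drawn back and its discs are clear of the rear saddles. Blank B lies from (128,62) to (148,210), perhaps slightly turned, so I'll re-measure it.

```bash
cat >> h.py <<'E'
def comps(c,b,lo,hi,amin=150):
    P=cloud(c);z=P[...,2];m=b&(c["depth"]>0)&(z>lo)&(z<hi)
    n,l,s,_=cv2.connectedComponentsWithStats(m.astype(np.uint8));out=[]
    for i in range(1,n):
        if s[i,4]>amin: out.append((s[i].tolist(),rect(P,l==i),wc(np.array(rect(P,l==i)[0])/1000).round(4).tolist()))
    return out
E
python3 - <<'E'
from h import *
w=dict(np.load("w2.npz"));print("w blank",comps(w,bx(90,180,40,225),.012,.035))
print("saddles",comps(w,bx(250,475,0,150),.036,.046,60))
P=cloud(w)
t=cams.camera("top");print("A",comps(t,bx(112,187,195,234),.013,.04));print("B",comps(t,bx(262,320,215,305),.013,.04));print("tail",comps(t,bx(330,425,250,310),.09,.12,50))
plan([.504,.008,.15],0)
E
```

```text
w blank [([112, 56, 49, 159, 5015], [array([505.7,   7.7]), array([139.9,  28.4]), np.float64(0.1)], [0.0398, -0.2135])]
saddles [([415, 0, 13, 16, 179], [array([ 610.5, -244. ]), array([10.5, 10.5]), np.float64(3.8)], [-0.0414, 0.0468]), ([455, 0, 16, 11, 143], [array([ 611.8, -277.3]), array([11.1,  7.1]), np.float64(83.3)], [-0.0396, 0.0801]), ([375, 3, 16, 17, 193], [array([ 607.8, -213.2]), array([ 9.6, 11.8]), np.float64(5.4)], [-0.0415, 0.0159]), ([335, 8, 15, 15, 193], [array([ 604.9, -180.5]), array([ 9.6, 11.9]), np.float64(5.4)], [-0.0416, -0.0169]), ([296, 11, 15, 16, 189], [array([ 602.6, -149. ]), array([10.1, 11.5]), np.float64(0.1)], [-0.0423, -0.0485]), ([256, 15, 15, 15, 179], [array([ 599.6, -116.5]), array([ 9.8, 10.6]), np.float64(4.4)], [-0.0423, -0.0811]), ([452, 103, 15, 13, 155], [array([ 534.1, -283.9]), array([ 9.8, 11.4]), np.float64(5.6)], [0.0384, 0.0795]), ([415, 106, 12, 13, 138], [array([ 531.2, -250.8]), array([ 9.8, 10.5]), np.float64(9.1)], [0.0382, 0.0463]), ([378, 109, 15, 14, 169], [array([ 528.3, -220.1]), array([10.6, 11.9]), np.float64(4.4)], [0.0383, 0.0154]), ([341, 114, 13, 12, 143], [array([ 525.1, -187. ]), array([ 9.2, 10.8]), np.float64(0.4)], [0.0384, -0.0178]), ([305, 117, 14, 12, 147], [array([ 522.5, -155.8]), array([ 9.2, 11.4]), np.float64(0.2)], [0.0381, -0.0491]), ([268, 120, 15, 13, 149], [array([ 519.8, -123.7]), array([ 9.8, 11.6]), np.float64(5.8)], [0.0378, -0.0813])]
A [([122, 206, 62, 27, 717], [array([590.4, 318.5]), array([ 29.3, 138.4]), np.float64(19.4)], [-0.0733, -0.5151])]
B [([279, 230, 14, 61, 691], [array([504.,   8.]), array([138.9,  27.8]), np.float64(0.2)], [0.0414, -0.2139])]
tail []
t=7.4 grasp [ 0.4387 -0.16    0.2471] yaw 0.20 tilt 0.14 q6 1.07 w 0.0438 F [-0.5  0.7 -0.1]
turn z share 0.007 (rows 0.0); shift share [ 0.2176 -0.5599  0.3235] (rows 4.1)
```

Call:
apply_moves --offset '[[0.037,-0.0935,0.054],[0.037,-0.0935,0.054],[0.037,-0.0935,0.054],[0.037,-0.0935,0.054],[0.037,-0.0935,0.054],[0.037,-0.0935,0.054],[0,0,0],[0,0,0],[0,0,0]]' --dr '[[0,0,0],[0,0,0],[0,0,0],[0,0,0],[0,0,0],[0,0,0],[0,0,0],[0,0,0],[0,0,0]]' --jaw '[0.6,0.6,0.6,0.6,0.6,0.6,0.6,0.6,0.6]'

```text
clock: 8.3
tcp_pos: [0.505, 0.0073, 0.2115]
eef_rot: [1.0, 0.002, -0.001, 0.0]
force: [-0.5, -0.1, -0.3]
gripper_width: 0.0525
finger_force: 0.0
```

```bash
sed -i 's/^O=.*/O=np.array([.5666,-.2002]);A=np.radians(5.0)/' h.py; python3 - <<'E'
from h import *
plan([.505,.008,.022],0.2)
t=cams.camera("top");print("A",comps(t,bx(112,187,195,234),.013,.04))
w=cams.camera("wrist");print("w",comps(w,bx(0,640,0,350),.013,.034,1500))
E
```

```text
t=8.3 grasp [0.505  0.0073 0.1505] yaw 0.18 tilt 0.09 q6 1.45 w 0.0525 F [-0.5 -0.1 -0.3]
turn z share -0.001 (rows 0.0); shift share [ 0.     -0.0023  0.4284] (rows 2.6)
A [([122, 206, 62, 27, 719], [array([590.2, 318.8]), array([ 28.3, 139.4]), np.float64(18.3)], [-0.0687, -0.515])]
w [([296, 140, 39, 186, 6433], [array([506. ,   8.3]), array([ 27.6, 140.4]), np.float64(89.5)], [0.0422, -0.213]), ([0, 161, 211, 187, 2360], [array([521.7, 124.1]), array([190.9,  95.1]), np.float64(42.4)], [0.0165, -0.327]), ([0, 167, 201, 183, 9924], [array([483.8, 162.4]), array([129.5, 147.6]), np.float64(89.1)], [0.0509, -0.3684]), ([485, 199, 155, 32, 2278], [array([ 524.7, -172.8]), array([ 11.1, 109.3]), np.float64(4.8)], [0.0394, -0.0309]), ([472, 234, 168, 116, 3337], [array([ 479.9, -161. ]), array([ 91.8, 134.3]), np.float64(27.9)], [0.083, -0.0466])]
```

Call:
apply_moves --offset '[[0.003,-0.002,0.07],[0,0,0.07],[0,0,0.07],[0,0,0.07],[0,0,0.07],[0,0,0.05],[0,0,0.028],[0,0,0],[0,0,0]]' --dr '[[0,0,0],[0,0,0],[0,0,0],[0,0,0],[0,0,0],[0,0,0],[0,0,0],[0,0,0],[0,0,0]]' --jaw '[0.6,0.6,0.6,0.6,0.6,0.6,0.6,0.6,0.6]'

```text
clock: 9.3
tcp_pos: [0.507, 0.0081, 0.0841]
eef_rot: [1.0, 0.001, 0.0, 0.0]
force: [0.1, -0.4, 0.5]
gripper_width: 0.0525
finger_force: 0.0
```

Call:
apply_moves --offset '[[0,0,0],[0,0,0],[0,0,0],[0,0,0],[0,0,0],[0,0,0]]' --dr '[[0,0,0],[0,0,0],[0,0,0],[0,0,0],[0,0,0],[0,0,0]]' --jaw '[0,0,0,0,0,0]'

```text
clock: 9.9
tcp_pos: [0.5069, 0.0086, 0.084]
eef_rot: [1.0, 0.002, 0.0, 0.0]
force: [-0.9, 0.0, 7.1]
gripper_width: 0.0282
finger_force: 29.9
```

Call:
apply_moves --offset '[[0,0,-0.04],[0,0,-0.06],[0,0,-0.06],[0,0,-0.06],[0,0,-0.06],[0,0,-0.06],[0,0,-0.06],[0,0,0],[0,0,0]]' --dr '[[0,0,0],[0,0,0],[0,0,0],[0,0,0],[0,0,0],[0,0,0],[0,0,0],[0,0,0],[0,0,0]]' --jaw '[0,0,0,0,0,0,0,0,0]'

```text
clock: 10.8
tcp_pos: [0.5065, 0.0085, 0.2038]
eef_rot: [1.0, 0.002, 0.0, 0.0]
force: [-0.1, 0.1, -0.6]
gripper_width: 0.0279
finger_force: 29.9
```

```bash
python3 - <<'E'
from h import *
print(cw(.004,-.064),cw(.004,.064))
plan([*cw(.004,-.064),.13],5)
E
```

```text
[ 0.55703725 -0.13679216] [ 0.56819319 -0.26430508]
t=10.8 grasp [0.5065 0.0085 0.1428] yaw 0.19 tilt 0.04 q6 1.45 w 0.0279 F [-0.1  0.1 -0.6]
turn z share -0.160 (rows 0.6); shift share [0.1256 0.4973 0.0425] (rows 3.1)
```

Call:
apply_moves --offset '[[0,0,0],[0.025,0.0995,0],[0.025,0.0995,0],[0.025,0.0995,0],[0.025,0.0995,0],[0.025,0.0995,0],[0,0,0],[0,0,0],[0,0,0],[0,0,0]]' --dr '[[0,0,-0.16],[0,0,0],[0,0,0],[0,0,0],[0,0,0],[0,0,0],[0,0,0],[0,0,0],[0,0,0],[0,0,0]]' --jaw '[0,0,0,0,0,0,0,0,0,0]'

```text
clock: 11.8
tcp_pos: [0.5561, -0.1357, 0.203]
eef_rot: [0.999, 0.044, -0.001, -0.0]
force: [0.6, 0.1, -0.1]
gripper_width: 0.0277
finger_force: 29.9
```

```bash
python3 - <<'E'
from h import *
w=cams.camera("wrist");cv2.imwrite("pics/w3.png",w["img"][:,:,::-1])
plan([*cw(.004,-.064),.0515],5)
E
```

```text
t=11.8 grasp [ 0.5563 -0.1358  0.1422] yaw 5.05 tilt 0.06 q6 1.12 w 0.0277 F [ 0.3  0.2 -1.1]
turn z share 0.002 (rows 0.0); shift share [0.002  0.0036 0.3025] (rows 1.8)
```

View pics/w3.png

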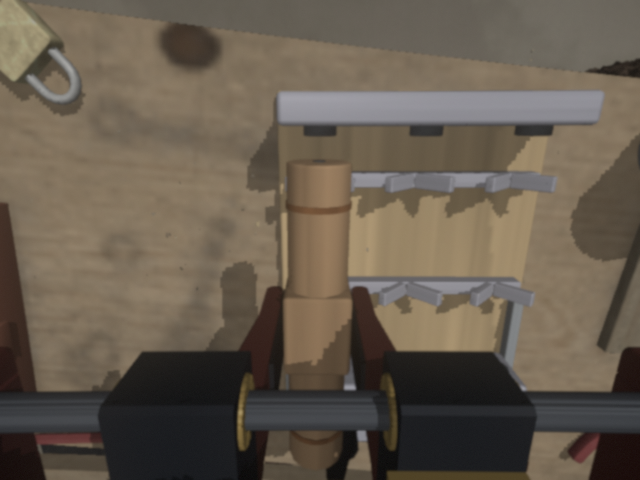

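The blank at (318,160)-(318,465) is lined up with the lane 0 disc at (320,130).

Call:
apply_moves --offset '[[0.002,0.004,0.06],[0,0,0.06],[0,0,0.06],[0,0,0.05],[0,0,0.03],[0,0,0.02],[0,0,0.012],[0,0,0.01],[0,0,0],[0,0,0]]' --dr '[[0,0,0],[0,0,0],[0,0,0],[0,0,0],[0,0,0],[0,0,0],[0,0,0],[0,0,0],[0,0,0],[0,0,0]]' --jaw '[0,0,0,0,0,0,0,0,0,0]'

```text
clock: 12.85
tcp_pos: [0.5579, -0.1379, 0.1134]
eef_rot: [0.999, 0.043, 0.0, -0.0]
force: [0.1, 2.0, 1.4]
gripper_width: 0.0279
finger_force: 29.9
```

Call:
apply_moves --offset '[[0,0,0.004],[0,0,0],[0,0,0],[0,0,0],[0,0,0],[0,0,-0.03],[0,0,-0.08],[0,0,-0.1],[0,0,-0.1],[0,0,-0.1]]' --dr '[[0,0,0],[0,0,0],[0,0,0],[0,0,0],[0,0,0],[0,0,0],[0,0,0],[0,0,0],[0,0,0],[0,0,0]]' --jaw '[0,0,0.5,0.5,0.5,0.5,0.5,0.5,0.5,0.5]'

```text
clock: 13.85
tcp_pos: [0.5574, -0.1381, 0.2363]
eef_rot: [0.999, 0.043, -0.0, 0.0]
force: [0.2, 0.5, 0.2]
gripper_width: 0.0442
finger_force: 0.0
```

```bash
python3 - <<'E'
from h import *
t=cams.camera("top");print("A",comps(t,bx(100,187,190,234),.013,.04))
print("placed",comps(t,bx(330,425,190,265),.047,.062,60))
plan([.5905,.318,.17],18.5)
E
```

```text
A [([122, 206, 62, 27, 718], [array([590.5, 318.7]), array([ 29.1, 139.8]), np.float64(19.5)], [-0.069, -0.5148])]
placed [([344, 235, 14, 30, 322], [array([ 527.8, -139. ]), array([65.7, 27.5]), np.float64(4.1)], [0.0333, -0.0643])]
t=13.9 grasp [ 0.5599 -0.1389  0.1804] yaw 4.99 tilt 0.45 q6 1.12 w 0.0437 F [ 0.8 -0.5  2.7]
turn z share -0.450 (rows 1.6); shift share [ 0.58   -1.4119  0.0345] (rows 9.2)
```

Call:
apply_moves --offset '[[0,0,0],[0,0,0],[0,0,0],[0,0,0],[0,0,0],[0,0,0],[0,0,0],[0,0,0],[0,0,0],[0,0,0]]' --dr '[[0,0,-0.27],[0,0,-0.27],[0,0,-0.27],[0,0,-0.27],[0,0,-0.27],[0,0,-0.27],[0,0,-0.27],[0,0,-0.27],[0,0,-0.27],[0,0,-0.27]]' --jaw '[0.6,0.6,0.6,0.6,0.6,0.6,0.6,0.6,0.6,0.6]'

```text
clock: 14.9
tcp_pos: [0.5576, -0.1381, 0.2351]
eef_rot: [0.729, 0.684, 0.0, 0.0]
force: [-0.0, -0.3, -0.1]
gripper_width: 0.0525
finger_force: 0.0
```

Call:
apply_moves --offset '[[0,0,0],[0,0,0],[0,0,0],[0,0,0],[0,0,0]]' --dr '[[0,0,-0.26],[0,0,-0.26],[0,0,-0.26],[0,0,0],[0,0,0]]' --jaw '[0.6,0.6,0.6,0.6,0.6]'

```text
clock: 15.4
tcp_pos: [0.5576, -0.1381, 0.2349]
eef_rot: [0.579, 0.815, 0.0, 0.0]
force: [0.9, -0.2, -0.2]
gripper_width: 0.0528
finger_force: 0.0
```

```bash
python3 - <<'E'
from h import *
plan([.591,.318,.17],109)
E
```

```text
t=15.4 grasp [ 0.5576 -0.1381  0.1739] yaw 109.18 tilt 0.01 q6 -0.70 w 0.0528 F [ 0.9 -0.2 -0.2]
turn z share 0.006 (rows 0.0); shift share [1.4012 0.6002 0.013 ] (rows 9.1)
```

Call:
apply_moves --offset '[[0.14,0.06,0.001],[0.14,0.06,0.001],[0.14,0.06,0.001],[0.14,0.06,0.001],[0.14,0.06,0.001],[0.14,0.06,0.001],[0.14,0.06,0.001],[0.14,0.06,0.001],[0.14,0.06,0.001],[0.14,0.06,0.001]]' --dr '[[0,0,0],[0,0,0],[0,0,0],[0,0,0],[0,0,0],[0,0,0],[0,0,0],[0,0,0],[0,0,0],[0,0,0]]' --jaw '[0.6,0.6,0.6,0.6,0.6,0.6,0.6,0.6,0.6,0.6]'

```text
clock: 16.4
tcp_pos: [0.5878, 0.3199, 0.2318]
eef_rot: [0.579, 0.815, 0.0, 0.0]
force: [0.4, -0.1, 1.4]
gripper_width: 0.0526
finger_force: 0.0
```

Call:
apply_moves --offset '[[0,0,0],[0,0,0]]' --dr '[[0,0,0],[0,0,0]]' --jaw '[0.6,0.6]'

```text
clock: 16.6
tcp_pos: [0.5876, 0.3188, 0.2315]
eef_rot: [0.578, 0.816, -0.0, 0.0]
force: [0.1, -0.7, 0.0]
gripper_width: 0.0525
finger_force: 0.0
```

```bash
python3 - <<'E'
from h import *
w=cams.camera("wrist");cv2.imwrite("pics/w4.png",w["img"][:,:,::-1])
print("w",comps(w,bx(0,640,0,400),.013,.034,1500))
plan([.591,.318,.022],109)
E
```

```text
w [([102, 0, 263, 92, 10687], [array([485.8, 442.2]), array([174.2,  43.2]), np.float64(0.2)], [0.0245, -0.647]), ([306, 141, 37, 175, 5674], [array([593.7, 319. ]), array([ 27.9, 140.2]), np.float64(18.8)], [-0.0722, -0.5149]), ([4, 244, 225, 77, 2602], [array([450.8, 227.5]), array([ 10.1, 180.4]), np.float64(89.8)], [0.0781, -0.4362]), ([0, 258, 147, 134, 5460], [array([421.5, 159.2]), array([128. , 121.3]), np.float64(90.0)], [0.1132, -0.3707])]
t=16.6 grasp [0.5876 0.3176 0.1705] yaw 109.34 tilt 0.06 q6 0.06 w 0.0528 F [-0.5  0.1  0.2]
turn z share 0.011 (rows 0.0); shift share [-0.0023  0.0111  0.4949] (rows 3.0)
```

View pics/w4.png

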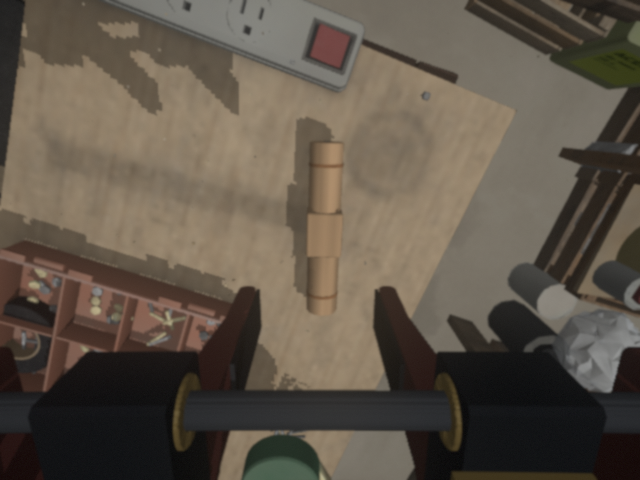

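Blank A is upright in the image at (325,141)-(322,314), centred between the fingers. The box corner at (235,310) stays clear.

```bash
python3 - <<'E'
from h import *
plan([.5925,.3188,.022],108.9)
E
```

```text
t=16.6 grasp [0.5876 0.3176 0.1705] yaw 109.34 tilt 0.06 q6 0.06 w 0.0528 F [-0.5  0.1  0.2]
turn z share 0.015 (rows 0.1); shift share [-0.0014  0.0167  0.4949] (rows 3.0)
```

Call:
apply_moves --offset '[[-0.001,0.017,0.07],[0,0,0.07],[0,0,0.07],[0,0,0.07],[0,0,0.07],[0,0,0.07],[0,0,0.045],[0,0,0.03],[0,0,0],[0,0,0]]' --dr '[[0,0,0.015],[0,0,0],[0,0,0],[0,0,0],[0,0,0],[0,0,0],[0,0,0],[0,0,0],[0,0,0],[0,0,0]]' --jaw '[0.6,0.6,0.6,0.6,0.6,0.6,0.6,0.6,0.6,0.6]'

```text
clock: 17.65
tcp_pos: [0.5933, 0.3191, 0.0838]
eef_rot: [0.581, 0.814, 0.0, 0.0]
force: [-0.3, 0.4, 0.7]
gripper_width: 0.0528
finger_force: 0.0
```

Call:
apply_moves --offset '[[0,0,0],[0,0,0],[0,0,0],[0,0,0],[0,0,0],[0,0,0]]' --dr '[[0,0,0],[0,0,0],[0,0,0],[0,0,0],[0,0,0],[0,0,0]]' --jaw '[0,0,0,0,0,0]'

```text
clock: 18.25
tcp_pos: [0.5931, 0.3195, 0.0838]
eef_rot: [0.581, 0.814, 0.0, 0.0]
force: [-1.0, 0.1, 5.7]
gripper_width: 0.0279
finger_force: 29.9
```

Call:
apply_moves --offset '[[0,0,-0.04],[0,0,-0.08],[0,0,-0.1],[0,0,-0.1],[0,0,-0.1],[0,0,-0.08],[0,0,0],[0,0,0]]' --dr '[[0,0,0],[0,0,0],[0,0,0],[0,0,0],[0,0,0],[0,0,0],[0,0,0],[0,0,0]]' --jaw '[0,0,0,0,0,0,0,0]'

```text
clock: 19.05
tcp_pos: [0.5928, 0.3193, 0.2334]
eef_rot: [0.581, 0.814, 0.0, 0.0]
force: [-1.9, -0.3, -0.9]
gripper_width: 0.028
finger_force: 29.9
```

```bash
python3 - <<'E'
from h import *
plan([*cw(.004,.064),.17],109)
E
```

```text
t=19.1 grasp [0.5928 0.3193 0.1724] yaw 108.94 tilt 0.04 q6 0.06 w 0.0280 F [-1.9 -0.3 -0.9]
turn z share -0.002 (rows 0.0); shift share [-1.8126 -0.7107  0.0081] (rows 11.7)
```

Call:
apply_moves --offset '[[-0.15,-0.059,0],[-0.15,-0.059,0],[-0.15,-0.059,0],[-0.15,-0.059,0],[-0.15,-0.059,0],[-0.15,-0.059,0],[-0.15,-0.059,0],[-0.15,-0.059,0],[-0.15,-0.059,0],[-0.15,-0.059,0]]' --dr '[[0,0,0],[0,0,0],[0,0,0],[0,0,0],[0,0,0],[0,0,0],[0,0,0],[0,0,0],[0,0,0],[0,0,0]]' --jaw '[0,0,0,0,0,0,0,0,0,0]'

```text
clock: 20.05
tcp_pos: [0.57, -0.1653, 0.2311]
eef_rot: [0.581, 0.814, -0.0, -0.002]
force: [1.1, 0.1, -0.9]
gripper_width: 0.0282
finger_force: 29.9
```

Call:
apply_moves --offset '[[-0.15,-0.059,0],[-0.15,-0.059,0],[0,0,0],[0,0,0],[0,0,0],[0,0,0],[0,0,0],[0,0,0],[0,0,0],[0,0,0]]' --dr '[[0,0,0],[0,0,0],[0,0,0.26],[0,0,0.26],[0,0,0.26],[0,0,0.26],[0,0,0.26],[0,0,0.26],[0,0,0.26],[0,0,0.26]]' --jaw '[0,0,0,0,0,0,0,0,0,0]'

```text
clock: 21.05
tcp_pos: [0.5661, -0.2597, 0.2308]
eef_rot: [0.92, 0.392, -0.001, -0.002]
force: [1.1, -0.7, -1.6]
gripper_width: 0.0278
finger_force: 29.9
```

Call:
apply_moves --offset '[[0,0,0],[0,0,0],[0,0,0],[0,0,0],[0,0,0],[0,0,0],[0,0,0],[0,0,0]]' --dr '[[0,0,0.26],[0,0,0.26],[0,0,0.26],[0,0,0.26],[0,0,0.26],[0,0,0.08],[0,0,0],[0,0,0]]' --jaw '[0,0,0,0,0,0,0,0]'

```text
clock: 21.85
tcp_pos: [0.5665, -0.26, 0.2317]
eef_rot: [0.999, 0.046, -0.001, -0.001]
force: [0.2, -0.0, -1.5]
gripper_width: 0.0276
finger_force: 29.9
```

```bash
python3 - <<'E'
from h import *
plan([*cw(.004,.064),.0535],5)
w=cams.camera("wrist");cv2.imwrite("pics/w5.png",w["img"][:,:,::-1])
E
```

```text
t=21.9 grasp [ 0.5665 -0.26    0.1707] yaw 5.22 tilt 0.16 q6 0.94 w 0.0276 F [ 0.2 -0.  -1.5]
turn z share 0.007 (rows 0.0); shift share [0.0044 0.0148 0.3906] (rows 2.3)
```

View pics/w5.png

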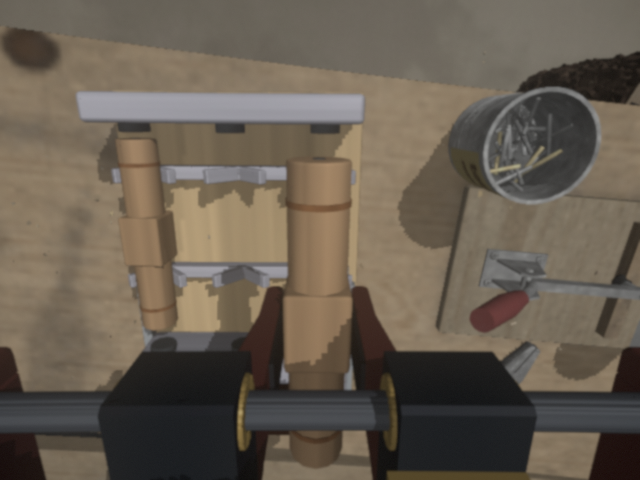

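The lane 0 blank at (148,140)-(158,325) is seated. The second one at (318,160) lines up with the lane 2 disc at (325,128).

Call:
apply_moves --offset '[[0.004,0.015,0.06],[0,0,0.07],[0,0,0.07],[0,0,0.07],[0,0,0.05],[0,0,0.03],[0,0,0.02],[0,0,0.015],[0,0,0.007],[0,0,0]]' --dr '[[0,0,0],[0,0,0],[0,0,0],[0,0,0],[0,0,0],[0,0,0],[0,0,0],[0,0,0],[0,0,0],[0,0,0]]' --jaw '[0,0,0,0,0,0,0,0,0,0]'

```text
clock: 22.9
tcp_pos: [0.569, -0.2649, 0.1159]
eef_rot: [0.999, 0.045, 0.0, 0.0]
force: [0.2, 0.3, -0.9]
gripper_width: 0.0277
finger_force: 29.9
```

Call:
apply_moves --offset '[[0,0,0.006],[0,0,0.005],[0,0,0],[0,0,0]]' --dr '[[0,0,0],[0,0,0],[0,0,0],[0,0,0]]' --jaw '[0,0,0,0]'

```text
clock: 23.3
tcp_pos: [0.5691, -0.2648, 0.1126]
eef_rot: [0.999, 0.045, 0.0, 0.0]
force: [0.5, 1.2, 1.4]
gripper_width: 0.0279
finger_force: 29.9
```

Call:
apply_moves --offset '[[0,0,0],[0,0,0],[0,0,0],[0,0,-0.03],[0,0,-0.1],[0,0,-0.12],[0,0,-0.12],[-0.12,0,-0.1],[-0.12,0,0],[-0.12,0,0]]' --dr '[[0,0,0],[0,0,0],[0,0,0],[0,0,0],[0,0,0],[0,0,0],[0,0,0],[0,0,0],[0,0,0],[0,0,0]]' --jaw '[0.5,0.5,0.5,0.5,0.5,0.5,0.5,0.5,0.5,0.5]'

```text
clock: 24.3
tcp_pos: [0.4608, -0.2748, 0.2553]
eef_rot: [0.999, 0.045, 0.001, 0.001]
force: [0.0, 0.3, -1.1]
gripper_width: 0.0441
finger_force: 0.0
```

Call:
apply_moves --offset '[[0,0,0],[0,0,0]]' --dr '[[0,0,0],[0,0,0]]' --jaw '[0.4,0.3]'

```text
clock: 24.5
tcp_pos: [0.461, -0.2747, 0.2541]
eef_rot: [0.999, 0.044, 0.001, 0.0]
force: [0.3, 0.1, -0.1]
gripper_width: 0.0314
finger_force: 0.0
```

```bash
python3 - <<'E'
from h import *
w=cams.camera("wrist");cv2.imwrite("pics/w6.png",w["img"][:,:,::-1]);np.savez("w6.npz",**w)
b=bx(0,640,0,330)
print("hi",comps(w,b,.083,.12,200));print("blanks",comps(w,b,.046,.0565,200))
print("head",comps(w,b,.0595,.07,200))
plan([.44,-.2,.25],5)
E
```

```text
hi [([467, 120, 58, 30, 1379], [array([ 545.7, -376.6]), array([16.3, 43.7]), np.float64(0.7)], [0.0362, 0.1739]), ([133, 232, 38, 69, 1734], [array([ 439.8, -161.9]), array([23.4, 46.5]), np.float64(67.8)], [0.123, -0.0492]), ([242, 254, 75, 27, 1868], [array([ 447.8, -250.7]), array([13.4, 49.6]), np.float64(5.1)], [0.1227, 0.04])]
blanks [([100, 0, 63, 187, 5630], [array([ 547.1, -137.5]), array([120.6,  29.7]), np.float64(4.6)], [0.014, -0.0642]), ([294, 0, 42, 186, 5041], [array([ 559.2, -264.4]), array([120. ,  27.3]), np.float64(4.6)], [0.013, 0.0633]), ([469, 0, 66, 34, 411], [array([ 616.3, -380.2]), array([45.8,  8.8]), np.float64(72.3)], [-0.0338, 0.1836]), ([121, 209, 220, 25, 1505], [array([ 470.2, -210. ]), array([ 15.5, 164.3]), np.float64(2.1)], [0.0969, 0.0014])]
head [([479, 0, 49, 29, 425], [array([ 616.4, -376.7]), array([33.5,  6.2]), np.float64(67.1)], [-0.0342, 0.1802]), ([250, 245, 67, 9, 213], [array([ 453.1, -250.9]), array([ 3.9, 48.4]), np.float64(2.2)], [0.1175, 0.0406])]
t=24.6 grasp [ 0.4619 -0.2748  0.193 ] yaw 5.10 tilt 0.10 q6 0.82 w 0.0285 F [0.2 0.2 0.2]
turn z share 0.003 (rows 0.0); shift share [-0.0511 -0.2548 -0.1899] (rows 1.9)
```

View pics/w6.png

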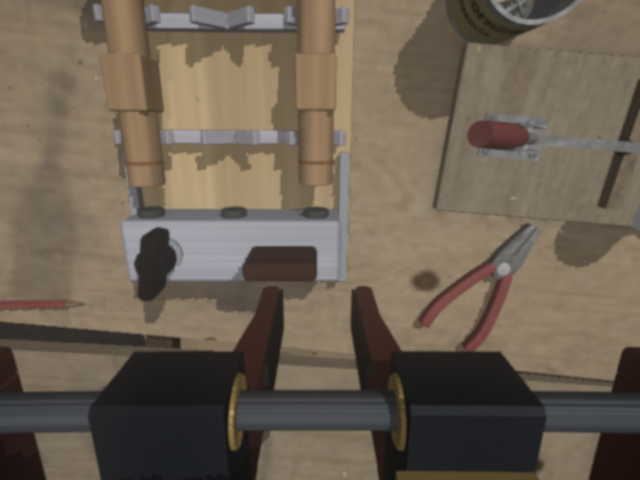

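Both blanks are seated, with rear ends at (145,185) and (316,185). The knob at (155,263) and the fin at (280,263) are clear behind them. I'll regrip the knob wing, push the tailstock up with it, and tighten while still pushing.

```bash
python3 - <<'E'
from h import *
plan([.4392,-.1611,.0835],0.3)
E
```

```text
t=24.6 grasp [ 0.4619 -0.2748  0.193 ] yaw 5.10 tilt 0.10 q6 0.82 w 0.0285 F [0.2 0.2 0.2]
turn z share 0.160 (rows 0.6); shift share [-0.0738 -0.3795  0.3651] (rows 3.2)
```

Call:
apply_moves --offset '[[0,0,0],[-0.0185,-0.095,0],[-0.0185,-0.095,0],[-0.0185,-0.095,0],[-0.0185,-0.095,0],[0,0,0],[0,0,0],[0,0,0]]' --dr '[[0,0,0.16],[0,0,0],[0,0,0],[0,0,0],[0,0,0],[0,0,0],[0,0,0],[0,0,0]]' --jaw '[0.5,0.5,0.5,0.5,0.5,0.5,0.5,0.5]'

```text
clock: 25.35
tcp_pos: [0.4398, -0.1615, 0.2536]
eef_rot: [1.0, 0.003, 0.001, 0.0]
force: [0.1, 0.7, -0.1]
gripper_width: 0.0439
finger_force: 0.0
```

```bash
python3 - <<'E'
from h import *
plan([.4392,-.1611,.0835],0.3)
E
```

```text
t=25.4 grasp [ 0.4398 -0.1615  0.1926] yaw 0.36 tilt 0.09 q6 1.07 w 0.0439 F [ 0.1  0.7 -0.1]
turn z share 0.002 (rows 0.0); shift share [-0.0018 -0.0013  0.3636] (rows 2.2)
```

Call:
apply_moves --offset '[[-0.001,-0.001,0.06],[0,0,0.07],[0,0,0.07],[0,0,0.06],[0,0,0.05],[0,0,0.03],[0,0,0.02],[0,0,0],[0,0,0]]' --dr '[[0,0,0],[0,0,0],[0,0,0],[0,0,0],[0,0,0],[0,0,0],[0,0,0],[0,0,0],[0,0,0]]' --jaw '[0.5,0.5,0.5,0.5,0.5,0.5,0.5,0.5,0.5]'

```text
clock: 26.25
tcp_pos: [0.4385, -0.1606, 0.1456]
eef_rot: [1.0, 0.003, 0.0, 0.0]
force: [-0.2, 0.3, 0.3]
gripper_width: 0.044
finger_force: 0.0
```

Call:
apply_moves --offset '[[0,0,0],[0,0,0],[0,0,0],[0,0,0],[0,0,0],[0,0,0]]' --dr '[[0,0,0],[0,0,0],[0,0,0],[0,0,0],[0,0,0],[0,0,0]]' --jaw '[0,0,0,0,0,0]'

```text
clock: 26.85
tcp_pos: [0.4385, -0.161, 0.1456]
eef_rot: [1.0, 0.003, 0.0, 0.001]
force: [-1.6, -5.7, 2.0]
gripper_width: 0.0158
finger_force: 30.0
```

```bash
python3 - <<'E'
from h import *
plan([.4392,-.1611,.0835],0.3)
E
```

```text
t=26.9 grasp [ 0.4385 -0.161   0.0846] yaw 0.36 tilt 0.09 q6 1.07 w 0.0158 F [-1.6 -5.7  2. ]
turn z share 0.002 (rows 0.0); shift share [0.0024 0.0003 0.0038] (rows 0.0)
```

Call:
apply_moves --offset '[[0.0067,-0.0005,0],[0.0067,-0.0005,0],[0.0067,-0.0005,0],[0.0067,-0.0005,0],[0.0067,-0.0005,0],[0.0067,-0.0005,0],[0.0067,-0.0005,0],[0.0067,-0.0005,0],[0,0,0],[0,0,0]]' --dr '[[0,0,0],[0,0,0],[0,0,0],[0,0,0],[0,0,0],[0,0,0],[0,0,0],[0,0,0],[0,0,0],[0,0,0]]' --jaw '[0,0,0,0,0,0,0,0,0,0]'

```text
clock: 27.85
tcp_pos: [0.4546, -0.1596, 0.1456]
eef_rot: [1.0, 0.003, 0.0, 0.001]
force: [0.0, -4.6, 1.7]
gripper_width: 0.0153
finger_force: 30.0
```

Call:
apply_moves --offset '[[0.0034,-0.0003,0],[0.0034,-0.0003,0],[0,0,0]]' --dr '[[0,0,0],[0,0,0],[0,0,0]]' --jaw '[0,0,0]'

```text
clock: 28.15
tcp_pos: [0.4565, -0.1594, 0.1456]
eef_rot: [1.0, 0.003, 0.0, 0.001]
force: [-1.6, -5.5, 2.9]
gripper_width: 0.0157
finger_force: 30.0
```

Call:
apply_moves --offset '[[0.0034,-0.0003,0],[0.0034,-0.0003,0],[0,0,0]]' --dr '[[0,0,0],[0,0,0],[0,0,0]]' --jaw '[0,0,0]'

```text
clock: 28.45
tcp_pos: [0.4583, -0.1593, 0.1456]
eef_rot: [1.0, 0.003, -0.0, 0.001]
force: [-2.6, -5.8, 3.9]
gripper_width: 0.0156
finger_force: 30.0
```

Call:
apply_moves --offset '[[0.0034,-0.0003,0],[0.0034,-0.0003,0],[0,0,0]]' --dr '[[0,0,0],[0,0,0],[0,0,0]]' --jaw '[0,0,0]'

```text
clock: 28.75
tcp_pos: [0.4601, -0.1591, 0.1456]
eef_rot: [1.0, 0.003, -0.0, 0.001]
force: [-2.4, -6.2, 3.1]
gripper_width: 0.0153
finger_force: 30.0
```

Call:
apply_moves --offset '[[0.0034,-0.0003,0],[0,0,0]]' --dr '[[0,0,0],[0,0,0]]' --jaw '[0,0]'

```text
clock: 28.95
tcp_pos: [0.4611, -0.159, 0.1456]
eef_rot: [1.0, 0.003, -0.0, 0.001]
force: [-2.9, -6.1, 3.3]
gripper_width: 0.0155
finger_force: 30.0
```

Call:
apply_moves --offset '[[0.0034,-0.0003,0],[0,0,0]]' --dr '[[0,0,0],[0,0,0]]' --jaw '[0,0]'

```text
clock: 29.15
tcp_pos: [0.4614, -0.159, 0.1456]
eef_rot: [1.0, 0.003, -0.001, 0.001]
force: [-5.8, -7.3, 4.8]
gripper_width: 0.0153
finger_force: 30.0
```

Call:
apply_moves --offset '[[0.0025,-0.0002,0],[0,0,0],[0,0,0]]' --dr '[[0,0,0],[0,0,0],[0,0,0]]' --jaw '[0,0,0]'

```text
clock: 29.45
tcp_pos: [0.4616, -0.1589, 0.1455]
eef_rot: [1.0, 0.004, -0.002, 0.001]
force: [-6.5, -8.5, 6.4]
gripper_width: 0.0157
finger_force: 30.0
```

```bash
python3 - <<'E'
from h import *
plan([.4392,-.1611,.0835],0.3)
t=cams.camera("top");cv2.imwrite("pics/t3.png",cv2.resize(t["img"][180:320,300:450,::-1],None,fx=4,fy=4,interpolation=2))
E
```

```text
t=29.4 grasp [ 0.4616 -0.1589  0.0845] yaw 0.41 tilt 0.19 q6 1.09 w 0.0157 F [-6.5 -8.5  6.4]
turn z share 0.004 (rows 0.0); shift share [-0.0746  0.0068  0.0034] (rows 0.5)
```

View pics/t3.png

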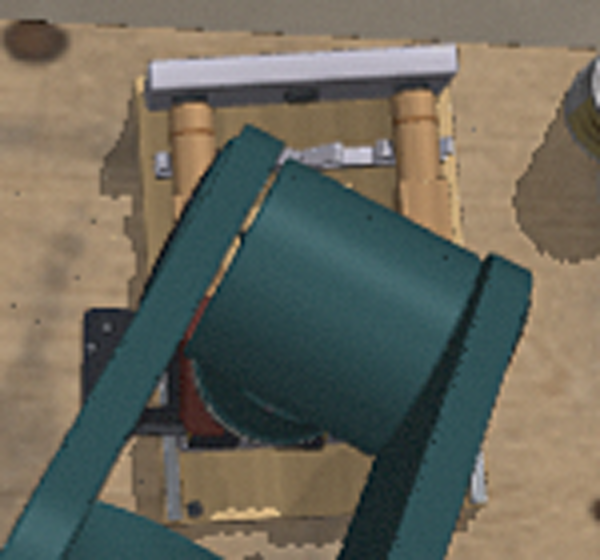

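Both blanks reach the head discs at (193,97) and (415,90), and the push force has risen to about 6–7 N. Now I'll tighten.

Call:
apply_moves --offset '[[0,0,0],[0,0,0],[0,0,0],[0,0,0],[0,0,0],[0,0,0],[0,0,0],[0,0,0],[0,0,0],[0,0,0]]' --dr '[[0,0,0.23],[0,0,0.23],[0,0,0.23],[0,0,0.23],[0,0,0.23],[0,0,0.23],[0,0,0.23],[0,0,0.23],[0,0,0.23],[0,0,0.23]]' --jaw '[0,0,0,0,0,0,0,0,0,0]'

```text
clock: 30.5
tcp_pos: [0.4616, -0.1588, 0.1456]
eef_rot: [0.825, -0.565, -0.001, 0.001]
force: [-7.0, -8.1, 7.9]
gripper_width: 0.0156
finger_force: 30.0
```

Call:
apply_moves --offset '[[0,0,0],[0,0,0],[0,0,0]]' --dr '[[0,0,0],[0,0,0],[0,0,0]]' --jaw '[0,0,0]'

```text
clock: 30.8
tcp_pos: [0.4616, -0.1588, 0.1456]
eef_rot: [0.826, -0.563, -0.001, 0.001]
force: [-6.7, -8.0, 7.5]
gripper_width: 0.0153
finger_force: 30.0
```

```bash
python3 - <<'E'
from h import *
plan([.4616,-.1589,.0845],-68.6);print(monitor.get_state()["ft_torque"],monitor.get_state()["finger_force"])
E
```

```text
t=30.8 grasp [ 0.4616 -0.1588  0.0846] yaw -68.58 tilt 0.18 q6 2.30 w 0.0153 F [-6.7 -8.   7.5]
turn z share 0.001 (rows 0.0); shift share [0.0002 0.0001 0.0002] (rows 0.0)
[-1.26712258  1.17711223  0.16971416] 30.00548154115677
```

Released next: I'll open, rise, back off, and look.

Call:
apply_moves --offset '[[0,0,0],[0,0,0],[0,0,0],[0,0,0],[0,0,-0.05],[0,0,-0.1],[0,0,-0.12],[0,0,-0.12],[0,0,-0.12],[0,0,0]]' --dr '[[0,0,0],[0,0,0],[0,0,0],[0,0,0],[0,0,0],[0,0,0],[0,0,0],[0,0,0],[0,0,0],[0,0,0]]' --jaw '[0.5,0.5,0.5,0.5,0.5,0.5,0.5,0.5,0.5,0.5]'

```text
clock: 31.8
tcp_pos: [0.4656, -0.1591, 0.303]
eef_rot: [0.826, -0.564, 0.004, -0.001]
force: [0.8, -0.7, -0.1]
gripper_width: 0.0442
finger_force: 0.0
```

```bash
python3 - <<'E'
from h import *
w=cams.camera("wrist");cv2.imwrite("pics/w7.png",w["img"][:,:,::-1])
plan([.4616,-.1589,.25],-68.6)
print(comps(w,bx(0,640,0,330),.085,.12,200))
t=cams.camera("top");print("B",comps(t,bx(100,320,190,305),.013,.04))
E
```

```text
t=31.9 grasp [ 0.4645 -0.1586  0.2396] yaw -68.65 tilt 0.31 q6 2.30 w 0.0436 F [ 0.2 -0.2 -0.7]
turn z share -0.002 (rows 0.0); shift share [-0.0024  0.0093 -0.0347] (rows 0.2)
[([341, 83, 39, 73, 1510], [array([ 469.7, -249.1]), array([14.9, 50.3]), np.float64(5.4)], [0.1008, 0.0403]), ([309, 203, 29, 60, 1102], [array([ 462.3, -159.8]), array([23. , 45.7]), np.float64(1.3)], [0.1004, -0.0493])]
B [([100, 227, 8, 78, 327], [array([481. , 422.2]), array([176.8,  10.5]), np.float64(2.6)], [0.031, -0.6275]), ([184, 233, 66, 72, 1067], [array([478. , 160.5]), array([161.6, 142.9]), np.float64(0.3)], [0.0568, -0.367])]
```

View pics/w7.png

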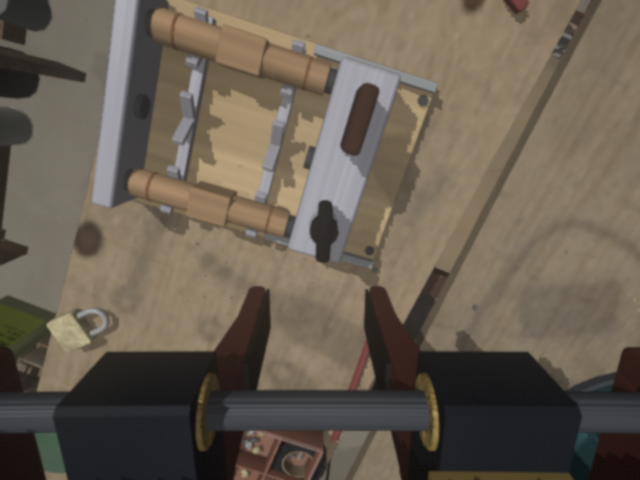

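The blanks run from the head discs at (150,25) and (135,185) to the tail discs at (335,78) and (292,225), and the wing is back near 1.29 rad. Nothing else has moved.

```bash
python3 -c "
from plant import order;print(order.job_done())"
```

```text
the job is handed in; nothing more can be done
None
```

I clamped both blanks on the bench in the outer lanes (0 and 2), snug between head plate and tailstock, with the knob tight again at about 1.29 rad; I handed the job in at about 32 s, with no verdict shown.

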